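# Find and flag the loose lever nut on the reel cover

### The arm

A 7-joint arm with a two-finger parallel gripper is mounted at the origin on the work surface. World frame = base frame: x ahead of the robot, y to its left, z up, the work surface at z = 0. Lengths are in mm, angles in rad, forces in N, time in s.
With the tool pointing down it reaches from about 400 to 875 mm from the base axis. Payload 4.4 kg.
Tool frame: the origin (TCP) lies midway between the tips of the shut fingers; the grasp point (between the pads) lies 19 mm behind it; z points along the fingers, y is the direction in which the jaws open and shut (so a half turn about z gives the same grasp; the last joint's range is limited). The gripper opens to 85 mm and grips with 20 to 120 N. Pads are 22 mm wide; open, the fingers measure 114 mm over their backs; the gripper's body (76 mm by 85 mm) begins 54 mm behind the grasp point. The pads swing forward as they close: fully open they stand 13 mm farther back than shut.
Start: joints at [-0.066, 0.628, 0.038, 1.517, -0.027, 0.996, -0.02], TCP at [650.014, 0.028, 199.613] pointing down, gripper open.
Joint ranges: [-3.06, 3.06], [-0.37, 2.12], [-1.25, 1.32], [0.18, 2.47], [-1.1, 4.24], [0.23, 1.98], [-2.94, 2.94]. Speed limits (rad/s): [2.57, 2.57, 3.14, 3.14, 3.14, 3.14, 3.14].

### API

Orientations are given as [roll, pitch, yaw] about the fixed x, y, z axes, in that order (R = Rz(yaw) Ry(pitch) Rx(roll)).
In Python, from cell import ctrl, vision gives the robot as it stands.
- The arm moves only by the tool play_rows, never from a script. Its arguments are lists of equal length, an entry for each row: "slide": the shift along the tool's x, y, z in mm, a list of three; "turn": the turn about the tool's z in rad; "fingers": the opening, from 0 (shut) to 1 (fully open). A call has 1 to 5 rows; each row is the pose to reach, as a shift and turn from the pose measured when the call began, along the tool's axes at that moment; what a row does not reach only later rows make up. A row lasts 1/8 s, in which the tool goes at most 62.5 mm and 10.7 degrees, less where a joint would pass 70% of its speed; a pose out of reach is approached as far as the arm can. A call with a gripper value outside its range is refused whole. The fingers move at their own pace and stop on an object; the grip force is fixed at half the most. Time passes only in rows, so rows that repeat a pose let the fingers close. It gives the time, the measured TCP pose, the force and the opening at its end, in the units of the state.
- ctrl.read_state(): the state, without advancing time (a new reading comes with each control period).
- vision.get_image(name): name is "scene" or "side" or "wrist"; returns (picture, depth): 384x512x3 uint8, blue, green, red; 384x512 float32, mm along the optical axis (not along the pixel's ray), 0 where there is no reading.
- vision.camera_params(name): a dict with "fx", "fy", "cx", "cy" (pixels), "position" and "rotation" of the camera in the world. Camera axes: x right, y up, looking along -z (the intrinsics and any distortion apply to the point x, -y, -z); pixel columns grow to the right and rows downward; lengths in mm; the calibration is good to about 2 mm. A picture is of the moment at which its call begins: read the wrist's pose just before it. camera_params takes no time and is no camera call; for the wrist camera it gives the pose at the moment of the call.
- ctrl.finish_job(): hands the job in, once; it reports no verdict.
The state is a dict: "clock": time; "qpos": joint angles; "qd": joint speeds; "tau": joint torques, N m; "eef_pos": TCP position; "tool_rot": TCP orientation; "force": force on the tool from outside, world axes, zero at the start; "torque": the same for the moment, N m; "width": finger opening in mm.
Only numpy, scipy, OpenCV 4.12 (cv2) and the standard library are available. Lean on these libraries where they do the work, as an engineer would, in place of code of your own. Each camera call takes 0.05 s, during which the arm holds its last target.

### The job

One of the four clamp-lever nuts on the grey reel cover has worked loose: find it by pushing the levers sideways near their ends with about 7 N, never more than 15 N, so that the tight nuts stay as they are set. Leave the loose lever turned at least 15 degrees out of line, then flag it by slipping the cork ring over its stud, down flat on its hub, and let go. Leave everything else where it is.

Things in the scene. Friction and masses are not known exactly. Their poses are not given: they have to be found in the camera images.
- cover: grey plastic line-reel cover, fixed; origin at table height below the row of nuts' middle, z up. Plate 340 mm along y, from x = -75 to +100 mm, flat top 35 mm above the table; a rounded hump 60 mm high runs along y over x = +36 to +96 mm. Four clamp-lever nuts stand on it in a row along y, 85 mm apart. Yaw up to 15 degrees
- seat_1 (a point): hub-top centre of lever nut 1 (cover frame x 0, y -127.5 mm), 60 mm above the table, axes as the cover's. All four nuts look alike: dark steel hub 26 mm across on a vertical axis, with a steel stud 8 mm across rising 25 mm above the hub top and a black plastic lever. Which nut is loose changes from run to run and cannot be seen
- seat_2 (a point): hub-top centre of lever nut 2 (cover frame x 0, y -42.5 mm), 60 mm above the table, axes as the cover's. Levers (all four): 10 mm wide, 14 mm high, 43 to 57 mm above the table, reaching to 68 mm from the axis; they point along the cover's -x (towards the robot), but only to within about 5 degrees
- seat_3 (a point): hub-top centre of lever nut 3 (cover frame x 0, y +42.5 mm), 60 mm above the table, axes as the cover's. Levers flex stiffly, about 5 N per mm at 55 mm from the axis. Pushed sideways there, either way, the loose nut gives at about 4 N and turns on at that force, up to 57 degrees
- seat_4 (a point): hub-top centre of lever nut 4 (cover frame x 0, y +127.5 mm), 60 mm above the table, axes as the cover's. The three tight nuts give only above 20 N, pushed 55 mm from the axis
- cork: loose cork ring float standing upright in the steel tray: 40 mm across, 40 mm high, with an 18 mm hole through along z; origin at the centre of its underside; 20 g
- tray: stainless steel measuring tray, fixed, 130 x 110 x 18 mm, 3 mm floor and walls, origin under its centre; left or right of the cover. A line spool and a red float, up to 58 mm high, stand on the table between robot and cover; other things stand along the back and sides
There are look-alikes about, which are no part of the job. What is shaped like the cork but blue is not meant.

How it is judged (in metres and radians):
On the way, in this order (a step that is already met when the one before it is completed fails the run):
1. the loose lever has been found and turned out of line (distance of lever_c_c0 from where it was at the start of the episode above 0.0095 m), for 0.2 s.
2. the cork ring is on the loose nut's stud, flat on the hub and let go (horizontal distance between cork and nut_c_c1 below 0.009 m and height (world z) of cork between 0.056 and 0.064 m and angle between cork's own z axis and vertical below 0.1 rad and contact force between cork and the fingers below 0.1 N), for 0.2 s.
At the end, for the whole second after the job is handed in: the loose lever stays turned at least 14 degrees from where it was; the cork ring stands upright (within 6 degrees) over the loose nut's stud, its underside on the hub top (within 4 mm), at rest and let go; no tight nut has been turned (all of step 2 and distance of lever_c_c0 from where it was at the start of the episode above 0.0095 m and linear speed of cork below 0.02 m/s); the robot touches nothing.
It fails at once if a tight lever is moved by more than 5 degrees (distance of any of lever_a_c0, lever_b_c0, lever_d_c0 from where it was at the start of the episode above 0.0036 m).
It fails at once if a lever is pushed with more than 15 N (contact force between any of lever_a_c0, lever_b_c0, lever_c_c0, lever_d_c0 and the arm above 15 N or contact force between any of lever_a_c0, lever_b_c0, lever_c_c0, lever_d_c0 and the fingers above 15 N).
It fails at once if a bystander is moved by more than 30 mm (distance of any of red_float_c0, spool_c0, jar_c0, mug_c0, screwdriver_c0 from where it was at the start of the episode above 0.03 m).
It also fails if it takes over 69 s, if anything falls off the work surface, if the arm or the gripper's body presses on something with over 40 N, if the wrist force passes 120 N, or if a joint passes its speed limit or range.

## Working session

There is one attempt and no reset: what is moved stays moved. The work goes in short steps, Python scripts to look and compute and a tool call to move; the robot and the scene stay as the last step left them, time stands still between calls to the robot, and variables do not carry over. Pictures are saved under pics/ and viewed, and the job is handed in when it is done.

Besides the shell and the picture viewer there is one more tool, called as a command line: name --pt "numbers of a row" for each row, then --argument value for the rest. play_rows: Moves the arm, as the interface text tells. Its arguments: {"type":"object","properties":{"slide":{"type":"array"},"turn":{"type":"array"},"fingers":{"type":"array"}},"required":["slide","turn","fingers"]}

```bash
mkdir -p pics; ls; python3 - <<'E'
from cell import ctrl, vision
import cv2,numpy as np
s=ctrl.read_state();print(s)
for n in ("scene","side","wrist"):
    p=vision.camera_params(n);print(n,p)
    im,d=vision.get_image(n);cv2.imwrite(f"pics/{n}0.png",im);np.savez(f"pics/{n}0.npz",im=im,d=d,**{k:np.array(v) for k,v in p.items() if not isinstance(v,str)})
E
```

```text
pics
{'clock': 0.0, 'qpos': array([-0.06574638,  0.62933077,  0.03845213,  1.51837279, -0.02700343,
        0.9963271 , -0.02000507]), 'qd': array([-0.00038212, -0.00162762, -0.00084659,  0.00150144, -0.00086803,
       -0.00040441,  0.0002962 ]), 'tau': array([-1.11932164e-03, -5.63405585e+01,  1.22606792e+00, -1.93450052e+01,
        1.09587883e-02,  1.05136272e-02, -8.84369996e-06]), 'eef_pos': array([ 6.49302777e+02, -1.19728609e-02,  1.98697776e+02]), 'tool_rot': array([-3.13967313e+00,  2.79968394e-05,  1.57072746e+00]), 'force': array([-0.10867363,  0.49807004, -0.35632281]), 'torque': array([-0.05601528, -0.02228694, -0.00558963]), 'width': 85.41742839597069}
scene {'fx': 402.8583698263462, 'fy': 402.8583698263462, 'cx': 260.2518241118817, 'cy': 185.86886560674304, 'position': array([1078.51922519, -650.33971577,  636.28343654]), 'rotation': array([ 0.9916624 , -0.01784752,  0.76222328])}
side {'fx': 462.2114253185328, 'fy': 462.2114253185328, 'cx': 261.0398317832993, 'cy': 196.18226308940075, 'position': array([-255.57379223,  710.17645196,  708.46496366]), 'rotation': array([ 1.01247442, -0.01493279, -2.34469301])}
wrist {'fx': 333.0601641039756, 'fy': 333.0601641039756, 'cx': 252.97630636499593, 'cy': 188.69191674497765, 'position': array([650.01496145,  80.78502734, 373.01292804]), 'rotation': array([-3.16753655e-01,  3.03343694e-03,  4.99525336e-05])}
```

View pics/scene0.png

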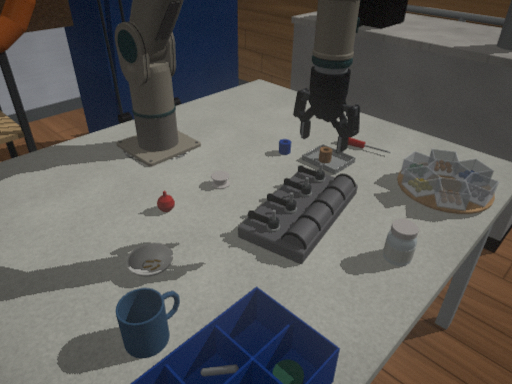

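View pics/side0.png

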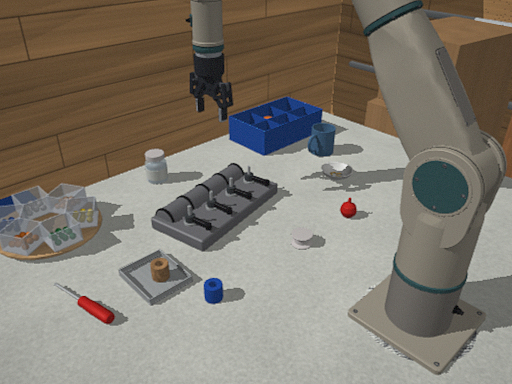

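View pics/wrist0.png

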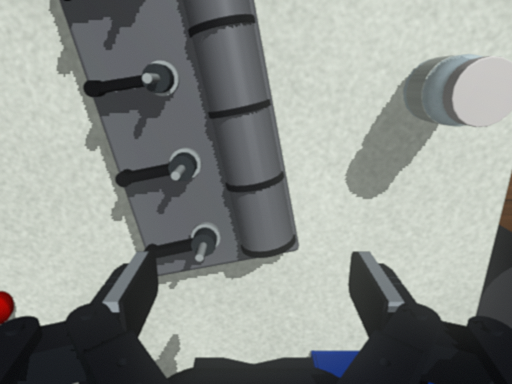

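```bash
cat > h.py <<'E'
import numpy as np,cv2
from scipy.spatial.transform import Rotation as Ro
def load(f): return dict(np.load(f))
def rays(c,uv):
    uv=np.atleast_2d(np.array(uv,float)); 
    d=np.c_[(uv[:,0]-c['cx'])/c['fx'],-(uv[:,1]-c['cy'])/c['fy'],-np.ones(len(uv))]
    return d@Ro.from_euler('xyz',c['rotation']).as_matrix().T
def plane(c,uv,z):
    r=rays(c,uv); return c['position']+r*((z-c['position'][2])/r[:,2])[:,None]
def cloud(c):
    v,u=np.mgrid[:384,:512]; d=c['d']; r=rays(c,np.c_[u.ravel(),v.ravel()])
    return (c['position']+r*d.reshape(-1,1)).reshape(384,512,3)
def proj(c,P):
    q=(np.atleast_2d(P)-c['position'])@Ro.from_euler('xyz',c['rotation']).as_matrix()
    return np.c_[c['cx']+c['fx']*q[:,0]/-q[:,2],c['cy']-c['fy']*q[:,1]/-q[:,2]]
def snap(n,tag):
    from cell import vision
    p=vision.camera_params(n); im,d=vision.get_image(n)
    f=f"pics/{n}{tag}"; cv2.imwrite(f+".png",im)
    c=dict(im=im,d=d,**{k:np.array(v) for k,v in p.items()}); np.savez(f+".npz",**c); return c
E
python3 - <<'E'
from h import *
w=load('pics/wrist0.npz'); 
print('table z check',plane(w,[[330,300]],0),cloud(w)[300,330], cloud(w)[200,215],cloud(w)[160,150], cloud(w)[100,480])
hs=[('levertip',(95,89),50),('levertip',(125,178),50),('stud',(148,79),85),('stud',(177,174),85),('stud',(199,255),85),('hub',(162,79),60),('hub',(186,163),60),('hub',(206,238),60)]
for n,p,z in hs: print(n,plane(w,[p],z)[0].round(1))
for n in('scene','side'):
    c=load(f'pics/{n}0.npz'); cv2.imwrite(f'pics/{n}0z.png',cv2.resize(c['im'][140:330,80:400] if n=='side' else c['im'][120:280,220:380],None,fx=2.5 if n=='side' else 3.5,fy=2.5 if n=='side' else 3.5,interpolation=cv2.INTER_CUBIC))
E
```

```text
table z check [[ 750.76111215 -196.29008932    0.        ]] [ 7.50614168e+02 -1.95885959e+02  5.44061127e-01] [608.0728319  -42.59596927  35.86610842] [542.29802578   1.53706924  36.14705026] [835.54790221  64.8148139   89.92334832]
levertip [502.   72.4  50. ]
levertip [519.6 -13.9  50. ]
stud [562.8  81.2  85. ]
stud [5.809e+02 2.000e-01 8.500e+01]
stud [596.6 -81.7  85. ]
hub [567.8  81.2  60. ]
hub [584.4   4.2  60. ]
hub [600.2 -75.8  60. ]
```

View pics/side0z.png

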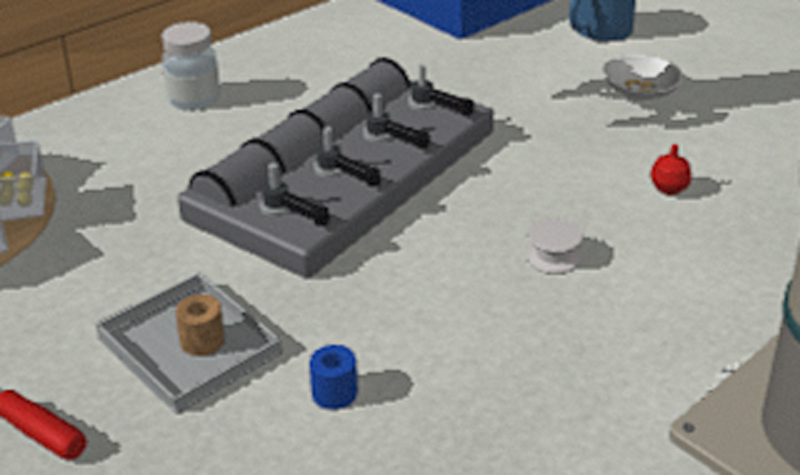

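View pics/scene0z.png

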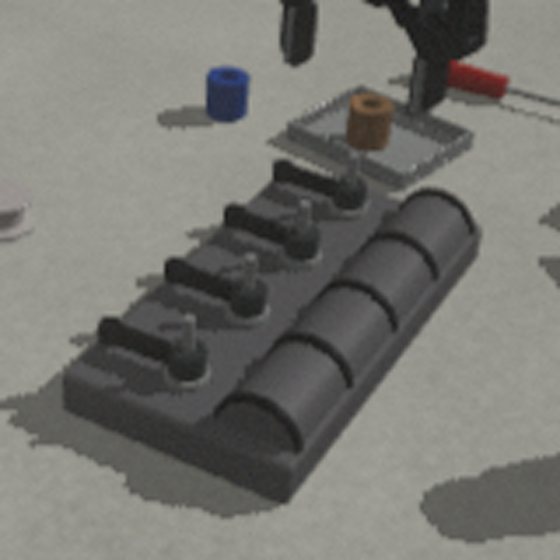

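play_rows --pt "50 -18 -8" --pt "100 -35 -15" --pt "150 -52 -25" --pt "200 -70 -30" --pt "200 -70 -30" --turn '[0,0,0,0,0]' --fingers '[0.5,0,0,0,0]'

```text
clock: 0.78
eef_pos: [577.1, 206.9, 229.2]
tool_rot: [-3.139, -0.004, 1.58]
force: [0.5, -0.8, 0.6]
width: 0.1
```

```bash
python3 - <<'E'
from h import *
from cell import ctrl
print(ctrl.read_state())
c=snap('wrist','1')
cv2.imwrite('pics/w1z.png',cv2.resize(c['im'],None,fx=1.5,fy=1.5,interpolation=cv2.INTER_CUBIC))
E
```

```text
{'clock': 0.775, 'qpos': array([-0.40657925,  0.54459707,  0.0312235 ,  1.58929405, -0.02449616,
        1.00897183, -0.35741345]), 'qd': array([ 0.06382098,  0.00767827,  0.07762988,  0.00562502,  0.04085337,
       -0.00114207,  0.02414493]), 'tau': array([-1.27549332e+00, -5.25438094e+01,  2.69913375e-01, -1.96354634e+01,
       -2.34006923e-01,  3.41236603e-02, -2.19580312e-01]), 'eef_pos': array([577.11784654, 206.87490046, 229.19902705]), 'tool_rot': array([-3.13908661, -0.00391421,  1.58017961]), 'force': array([ 0.45811534, -0.82133812,  0.55621421]), 'torque': array([-0.02727755,  0.0030811 , -0.00104117]), 'width': 0.0656657041216167}
```

View pics/w1z.png

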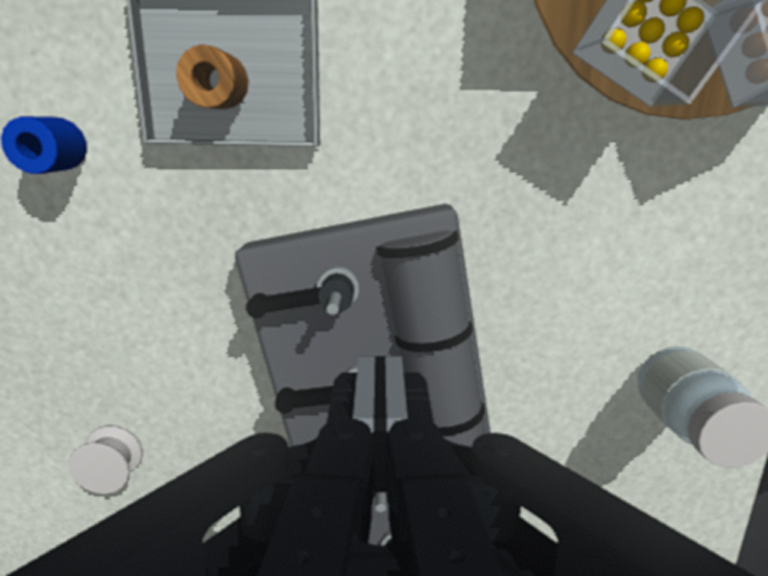

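```bash
python3 - <<'E'
from h import *
w=load('pics/wrist1.npz'); a=load('pics/wrist0.npz')
P=lambda c,uv,z:plane(c,[uv],z)[0].round(1)
k=1/1.5
print('table',cloud(w)[100,250],'plate',cloud(w)[210,180])
print('stud4',P(w,(333*k,310*k),85),'tip4 mid',P(w,(256*k,305*k),57),'tip3',P(w,(286*k,400*k),57),'tip3 view0',P(a,(95,89),57),'tip2',P(a,(125,178),57))
# cork by colour + depth
im=w['im'].astype(int); m=((im[:,:,2]-im[:,:,0]>50)&(im[:,:,0]<120)); m[:, 230:]=0; m[90:]=0
C=cloud(w); q=C[m]; print(m.sum(), np.percentile(q[:,2],[5,50,95]))
t=q[(q[:,2]>38)&(q[:,2]<48)]; print('cork top',len(t),t.mean(0),t.min(0),t.max(0), cv2.minEnclosingCircle(t[:,:2].astype(np.float32)))
# hub tops by depth 
for n,c in(('w0',a),('w1',w)):
    X=cloud(c); mm=(abs(X[:,:,2]-60)<2.5)
    n_,lab,st,_=cv2.connectedComponentsWithStats(mm.astype(np.uint8))
    for i in range(1,n_):
        if st[i,4]>40:
            q=X[lab==i]; print(n,st[i],q.mean(0).round(1),(q.max(0)-q.min(0)).round(1))
# tray rim corners
for uv in((128,0),(147,141),(317,144),(318,0)): print('tray',P(w,(uv[0]*k,uv[1]*k),18))
# spool and float
print('spool',P(w,(102*k,468*k),35),'blue',P(w,(30*k,145*k),40))
E
```

```text
table [ 5.72271821e+02  2.65624754e+02 -2.99112873e-01] plate [490.28739082 140.09120031  34.97553573]
stud4 [545.3 164.1  85. ] tip4 mid [485.6 156.7  57. ] tip3 [503.9  76.9  57. ] tip3 view0 [505.2  72.6  57. ] tip2 [522.5 -11.8  57. ]
1029 [37.9642412  42.87367687 44.38514004]
cork top 970 [458.62554531 315.19410533  42.87249641] [439.1200886  295.52577564  38.09046048] [477.44573361 333.77848124  45.70722797] ((458.05145263671875, 314.9978942871094), 19.494115829467773)
w0 [ 198    0   87  258 6190] [637.9  37.9  59.2] [ 80.3 243.4   5. ]
w0 [427  54  48  73 380] [817.2  72.7  60.3] [33.6 62.5  5. ]
w0 [136  63  34  30 545] [562.7  82.2  59.9] [30.3 24.7  4.9]
w0 [ 83  81  20  16 115] [502.5  73.4  58.1] [17.4 13.1  1.9]
w0 [165 155  29  26 418] [579.7   0.7  59.9] [28.  25.2  4.9]
w0 [115 173  20  14  99] [521.2 -12.5  58.1] [19.7 13.8  2.5]
w0 [190 233  25  23 347] [596.5 -81.7  59.9] [25.4 25.3  4.9]
w1 [395   0  60  70 179] [732.7 325.3  60.1] [61.3 58.7  5. ]
w1 [455   0  43  63 188] [785.9 334.5  60.1] [28.1 53.7  4.9]
w1 [497  15  15  50 167] [812.7 327.9  59.9] [24.4 41.9  4.9]
w1 [ 262  161   54  136 2569] [619.1 129.5  59.2] [ 66.2 167.6   5. ]
w1 [209 186  26  22 319] [544.1 167.6  59.9] [27.7 24.7  4.6]
w1 [164 200  12  12  55] [484.4 153.9  58.1] [12.4 13.4  1.6]
w1 [446 250  52  46 281] [822.2  84.7  60.2] [54.  59.5  5. ]
tray [402.1 364.7  18. ]
tray [402.7 271.4  18. ]
tray [529.3 270.5  18. ]
tray [532.7 365.8  18. ]
spool [333.3  -6.7  35. ] blue [329.8 268.8  40. ]
```

play_rows --pt "-30 -32 20" --pt "-60 -62 50" --pt "-77 -81 80" --pt "-77 -81 100" --pt "-77 -81 100" --turn '[-0.1,-0.198,-0.198,-0.198,-0.198]' --fingers '[0,0,0,0,0]'

```text
clock: 1.45
eef_pos: [496.8, 123.2, 127.9]
tool_rot: [-3.137, 0.0, 1.771]
force: [0.0, 0.4, 0.7]
width: -0.0
```

```bash
python3 - <<'E'
from h import *
from cell import ctrl
s=ctrl.read_state();print(s['eef_pos'],s['tool_rot'],s['force'])
c=snap('wrist','2')
cv2.imwrite('pics/w2z.png',cv2.resize(c['im'],None,fx=1.5,fy=1.5,interpolation=cv2.INTER_CUBIC))
E
```

```text
[496.84164058 123.18440938 127.86136283] [-3.13660927e+00  2.18461893e-05  1.77099543e+00] [0.01930243 0.42373908 0.72325523]
```

View pics/w2z.png

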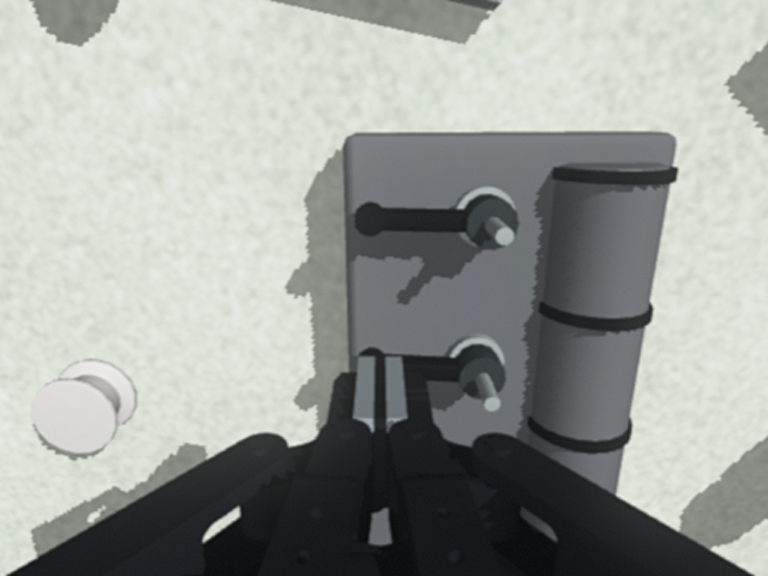

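play_rows --pt "0 0 40" --pt "0 0 70" --pt "0 0 81" --pt "0 0 81" --pt "0 0 81" --turn '[0,0,0,0,0]' --fingers '[0,0,0,0,0]'

```text
clock: 2.12
eef_pos: [498.8, 124.3, 49.0]
tool_rot: [-3.141, -0.001, 1.772]
force: [0.1, -0.0, 0.4]
width: 0.1
```

play_rows --pt "4 0 0" --pt "8 0 0" --pt "11 0 0" --pt "11 0 0" --pt "11 0 0" --turn '[0,0,0,0,0]' --fingers '[0,0,0,0,0]'

```text
clock: 2.75
eef_pos: [496.6, 135.0, 49.0]
tool_rot: [-3.141, -0.0, 1.772]
force: [0.4, -0.5, -0.3]
width: 0.2
```

play_rows --pt "1 0 1" --pt "2 0 2" --pt "2.5 0 2" --pt "2.5 0 2" --pt "2.5 0 2" --turn '[0,0,0,0,0]' --fingers '[0,0,0,0,0]'

```text
clock: 3.38
eef_pos: [496.1, 137.4, 47.0]
tool_rot: [-3.141, -0.0, 1.772]
force: [-0.1, -0.5, 0.4]
width: 0.1
```

play_rows --pt "0.5 0 0" --pt "1 0 0" --pt "1 0 0" --pt "1 0 0" --turn '[0,0,0,0]' --fingers '[0,0,0,0]'

```text
clock: 3.88
eef_pos: [495.9, 138.4, 47.0]
tool_rot: [-3.141, -0.0, 1.772]
force: [0.0, 0.2, -0.1]
width: 0.3
```

play_rows --pt "0.5 0 0" --pt "1 0 0" --pt "1 0 0" --pt "1 0 0" --turn '[0,0,0,0]' --fingers '[0,0,0,0]'

```text
clock: 4.38
eef_pos: [495.7, 139.4, 47.0]
tool_rot: [-3.141, -0.0, 1.772]
force: [-1.0, -0.0, 0.1]
width: -0.1
```

play_rows --pt "0.5 0 0" --pt "1 0 0" --pt "1 0 0" --turn '[0,0,0]' --fingers '[0,0,0]'

```text
clock: 4.75
eef_pos: [495.5, 140.4, 47.0]
tool_rot: [-3.141, -0.0, 1.772]
force: [-0.3, -0.3, 0.3]
width: 0.2
```

play_rows --pt "0.5 0 0" --pt "1 0 0" --pt "1 0 0" --turn '[0,0,0]' --fingers '[0,0,0]'

```text
clock: 5.12
eef_pos: [495.3, 141.5, 47.0]
tool_rot: [-3.141, -0.0, 1.772]
force: [-0.4, 0.5, 0.6]
width: 0.5
```

play_rows --pt "0.5 0 0" --pt "1 0 0" --pt "1 0 0" --turn '[0,0,0]' --fingers '[0,0,0]'

```text
clock: 5.5
eef_pos: [495.1, 142.5, 47.0]
tool_rot: [-3.141, -0.0, 1.772]
force: [-0.4, -0.0, 0.3]
width: -0.1
```

play_rows --pt "0.5 0 0" --pt "1 0 0" --pt "1 0 0" --turn '[0,0,0]' --fingers '[0,0,0]'

```text
clock: 5.88
eef_pos: [494.8, 143.5, 47.0]
tool_rot: [-3.141, -0.0, 1.772]
force: [0.6, -0.6, -0.7]
width: 0.2
```

```bash
python3 - <<'E'
from h import *
c=snap('wrist','3');b=snap('side','3')
cv2.imwrite('pics/m3.png',np.hstack([c['im'],]))
cv2.imwrite('pics/s3.png',cv2.resize(b['im'][120:270,140:300],None,fx=4,fy=4,interpolation=cv2.INTER_CUBIC))
E
```

```text
(no output)
```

View pics/m3.png

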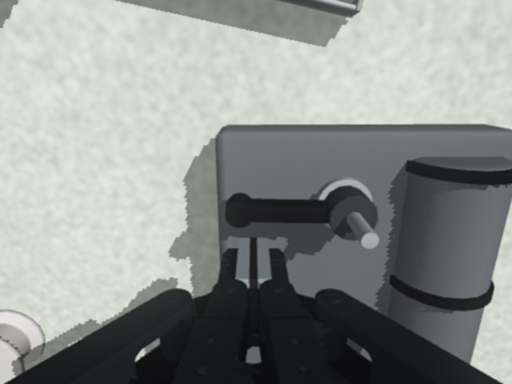

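View pics/s3.png

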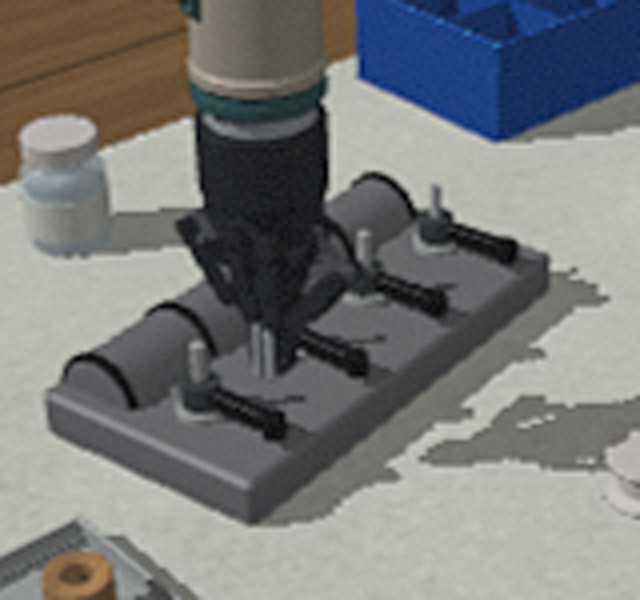

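```bash
python3 - <<'E'
from h import *
c=load('pics/wrist3.npz')
X=cloud(c)
N=np.array([544.7,166.2]);a=np.radians(11.9)
for v in range(200,246,3):
  for u in (244,256,264):
    p=X[v,u]; d=p[:2]-N; print(v,u,(d@[np.cos(a),np.sin(a)]).round(1),(d@[-np.sin(a),np.cos(a)]).round(1),p[2].round(1),end=' | ')
  print()
E
```

```text
200 244 -57.8 7.7 54.1 | 200 256 -51.4 5.4 47.8 | 200 264 -47.0 5.7 48.6 | 
203 244 -57.8 7.3 57.5 | 203 256 -51.4 5.6 52.9 | 203 264 -47.1 5.6 53.1 | 
206 244 -57.8 5.6 57.4 | 206 256 -51.5 4.9 55.8 | 206 264 -47.2 5.3 56.8 | 
209 244 -57.8 4.0 57.6 | 209 256 -51.5 3.9 57.4 | 209 264 -47.2 3.3 56.1 | 
212 244 -57.8 2.6 58.3 | 212 256 -51.5 2.6 58.4 | 212 264 -47.2 2.0 57.0 | 
215 244 -57.9 0.4 57.3 | 215 256 -51.5 -0.0 56.3 | 215 264 -47.2 0.2 56.9 | 
218 244 -57.9 -1.2 57.5 | 218 256 -51.5 -1.5 56.9 | 218 264 -47.2 -1.8 56.3 | 
221 244 -58.0 -3.6 56.1 | 221 256 -51.5 -3.6 56.1 | 221 264 -47.2 -3.6 56.2 | 
224 244 -57.9 -4.5 57.9 | 224 256 -51.4 -14.7 35.3 | 224 264 -46.5 -15.2 34.2 | 
227 244 -58.8 -17.2 34.2 | 227 256 -51.4 -17.3 33.9 | 227 264 -46.5 -16.8 35.0 | 
230 244 -58.8 -18.9 34.7 | 230 256 -51.4 -19.0 34.7 | 230 264 -46.5 -18.7 35.3 | 
233 244 -58.8 -21.2 34.2 | 233 256 -51.4 -20.9 34.9 | 233 264 -46.5 -20.7 35.4 | 
236 244 -58.8 -23.2 34.4 | 236 256 -51.4 -23.0 34.8 | 236 264 -46.5 -22.9 35.0 | 
239 244 -57.1 0.4 85.4 | 239 256 -51.7 -0.2 84.2 | 239 264 -48.1 0.2 85.1 | 
242 244 -57.0 -0.0 87.4 | 242 256 -51.7 0.1 87.8 | 242 264 -48.1 -0.1 87.3 | 
245 244 -57.0 0.1 90.6 | 245 256 -51.7 -0.7 89.0 | 245 264 -48.2 -0.0 90.3 |
```

```bash
python3 - <<'E'
from h import *
b=load('pics/side3.npz');c=load('pics/wrist3.npz')
T=np.array([494.8,143.5,47.]);a=np.radians(11.5);yp=np.array([-np.sin(a),np.cos(a),0])
for k in(-11,0,11):
  for z in (47,66,85): print(k,z,proj(b,T+k*yp+[0,0,z-47]).round(1),((proj(b,T+k*yp+[0,0,z-47])-[140,120])*4).round(),proj(c,T+k*yp+[0,0,z-47]).round(1))
from cell import vision
print(vision.camera_params('wrist'),c['position'],c['rotation'])
X=cloud(b)
for v in range(195,222,3): print(v,[X[v,u].round(0).tolist() for u in(203,208,212)])
E
```

```text
-11 47 [[211.6 220.6]] [[286. 402.]] [[252.4 245.2]]
-11 66 [[211.3 214.2]] [[285. 377.]] [[252.3 262.2]]
-11 85 [[210.9 207.8]] [[284. 351.]] [[252.1 283.1]]
0 47 [[208.7 222.7]] [[275. 411.]] [[252.4 228. ]]
0 66 [[208.4 216.3]] [[274. 385.]] [[252.3 243.5]]
0 85 [[208.  209.8]] [[272. 359.]] [[252.1 262.6]]
11 47 [[205.9 224.8]] [[263. 419.]] [[252.4 210.1]]
11 66 [[205.5 218.4]] [[262. 394.]] [[252.3 224. ]]
11 85 [[205.1 211.9]] [[260. 368.]] [[252.1 241.3]]
{'fx': 333.0601641039756, 'fy': 333.0601641039756, 'cx': 252.97630636499593, 'cy': 188.69191674497765, 'position': array([479.31003585, 222.57618521, 221.23499759]), 'rotation': array([-0.31602132,  0.00179487,  0.20129057])} [479.29265863 222.63702496 221.23888278] [-0.315979    0.00178636  0.20137468]
195 [[496.0, 155.0, 132.0], [473.0, 158.0, 143.0], [488.0, 135.0, 127.0]]
198 [[496.0, 156.0, 124.0], [479.0, 153.0, 130.0], [473.0, 146.0, 130.0]]
201 [[499.0, 154.0, 113.0], [477.0, 156.0, 124.0], [464.0, 154.0, 129.0]]
204 [[502.0, 152.0, 102.0], [484.0, 151.0, 110.0], [483.0, 140.0, 106.0]]
207 [[503.0, 152.0, 93.0], [485.0, 150.0, 101.0], [479.0, 143.0, 101.0]]
210 [[505.0, 151.0, 83.0], [485.0, 151.0, 93.0], [480.0, 143.0, 91.0]]
213 [[556.0, 114.0, 32.0], [483.0, 153.0, 86.0], [486.0, 139.0, 78.0]]
216 [[544.0, 124.0, 33.0], [534.0, 115.0, 34.0], [527.0, 108.0, 34.0]]
219 [[535.0, 130.0, 31.0], [526.0, 122.0, 32.0], [516.0, 116.0, 34.0]]
```

```bash
python3 - <<'E'
from h import *
for f in('wrist0','wrist1'):
  c=load(f'pics/{f}.npz');X=cloud(c)
  for uv in ([(150,256),(140,265),(130,285),(360,256),(370,265),(380,285)] if f=='wrist0' else [(245,242),(245,255),(262,242),(262,270)]): print(f,uv,X[uv[1],uv[0]].round(1))
c=load('pics/scene0.npz');X=cloud(c)
for uv in((303,135),(354,146),(350,140),(335,110)): print(uv,X[uv[1],uv[0]].round(1))
print(proj(c,[[650,43,212],[650,-43,212],[693,0,212],[607,0,212]]))
E
```

```text
wrist0 (150, 256) [650.   80.8 373. ]
wrist0 (140, 265) [605.7  12.1 259.1]
wrist0 (130, 285) [606.5  12.1 272.4]
wrist0 (360, 256) [693.6  11.9 251.5]
wrist0 (370, 265) [695.1  12.3 259.2]
wrist0 (380, 285) [694.6  11.8 271.7]
wrist1 (245, 242) [573.7 218.1 268.9]
wrist1 (245, 255) [574.  218.9 282. ]
wrist1 (262, 242) [581.3 218.9 270.2]
wrist1 (262, 270) [580.8 218.5 292.7]
(303, 135) [607.3 -13.6 254.9]
(354, 146) [472.5 463.8   3.9]
(350, 140) [454.7 462.3  20.8]
(335, 110) [678.6 -12.8 333.3]
[[332.32357459 150.61946203]
 [308.6052628  164.17438604]
 [337.30250904 164.28444842]
 [305.23951239 150.48868411]]
```

play_rows --pt "-9 0 0" --pt "-18 0 0" --pt "-18 0 4" --pt "-18 0 9" --pt "-18 0 9" --turn '[0,0,0,0,0]' --fingers '[0,0,0,0,0]'

```text
clock: 6.6
eef_pos: [497.9, 126.1, 37.4]
tool_rot: [-3.14, -0.001, 1.772]
force: [0.1, 0.6, -0.3]
width: -0.0
```

play_rows --pt "0 0 1" --pt "0 0 2" --pt "0 0 3" --pt "0 0 4" --pt "0 0 4" --turn '[0,0,0,0,0]' --fingers '[0,0,0,0,0]'

```text
clock: 7.22
eef_pos: [497.9, 126.1, 33.3]
tool_rot: [-3.14, -0.001, 1.773]
force: [0.7, 0.2, -0.3]
width: -0.0
```

```bash
python3 - <<'E'
from h import *
b=snap('side','4');c=snap('scene','4')
a=cv2.resize(b['im'][150:260,150:280],None,fx=3.8,fy=3.8,interpolation=cv2.INTER_CUBIC);
d=cv2.resize(c['im'][120:260,230:370],(418,418),interpolation=cv2.INTER_CUBIC)
cv2.imwrite('pics/s4.png',a[:418]);cv2.imwrite('pics/c4.png',d)
E
```

```text
(no output)
```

View pics/s4.png

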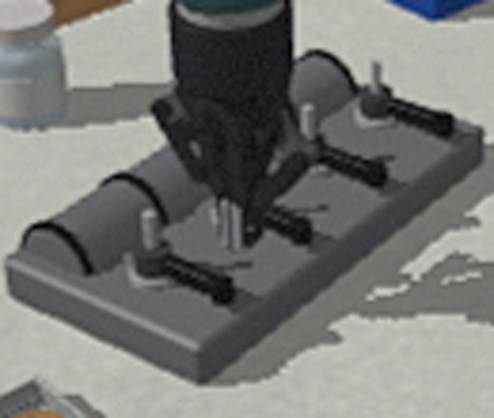

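View pics/c4.png

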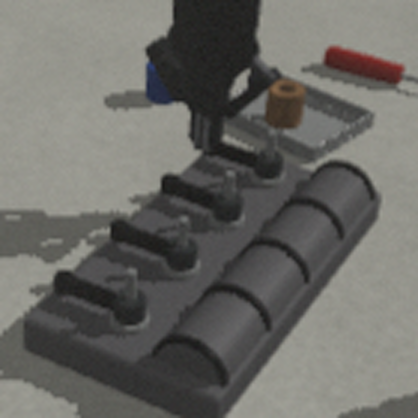

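play_rows --pt "0 0 3" --pt "0 0 6" --pt "0 0 9" --pt "0 0 12" --pt "0 0 12" --turn '[0,0,0,0,0]' --fingers '[0,0,0,0,0]'

```text
clock: 7.95
eef_pos: [497.7, 126.0, 21.1]
tool_rot: [-3.14, -0.001, 1.772]
force: [-0.6, 0.6, 0.0]
width: 0.1
```

play_rows --pt "0 0 2" --pt "0 0 4" --pt "0 0 6" --pt "0 0 7" --pt "0 0 7" --turn '[0,0,0,0,0]' --fingers '[0,0,0,0,0]'

```text
clock: 8.57
eef_pos: [497.6, 126.0, 14.0]
tool_rot: [-3.139, -0.001, 1.772]
force: [0.4, 0.3, 0.3]
width: -0.2
```

```bash
python3 - <<'E'
from h import *
b=snap('side','5');c=snap('wrist','5')
a=cv2.resize(b['im'][150:260,150:280],None,fx=3.8,fy=3.8,interpolation=cv2.INTER_CUBIC);
cv2.imwrite('pics/s5.png',a[:418]);
N=np.array([544.7,166.2]);an=np.radians(11.9)
X=cloud(c)
for v in range(215,262,3):
  for u in (244,262):
    p=X[v,u]; d=p[:2]-N; print(v,u,(d@[np.cos(an),np.sin(an)]).round(1),(d@[-np.sin(an),np.cos(an)]).round(1),p[2].round(1),end=' | ')
  print()
E
```

```text
215 244 -57.6 -3.9 56.8 | 215 262 -49.4 -12.7 35.6 | 
218 244 -57.6 -4.9 57.6 | 218 262 -49.4 -14.4 35.5 | 
221 244 -58.4 -16.2 35.0 | 221 262 -49.3 -16.6 34.2 | 
224 244 -58.4 -18.0 34.6 | 224 262 -49.4 -17.7 35.4 | 
227 244 -58.4 -19.8 34.4 | 227 262 -49.3 -20.1 33.7 | 
230 244 -58.5 -21.3 34.6 | 230 262 -49.3 -21.8 33.6 | 
233 244 -58.5 -22.7 35.1 | 233 262 -49.4 -22.8 35.1 | 
236 244 -58.5 -24.1 35.7 | 236 262 -49.3 -24.8 34.4 | 
239 244 -57.9 -17.7 51.8 | 239 262 -49.7 -17.6 52.2 | 
242 244 -57.8 -18.0 54.2 | 242 262 -49.8 -17.7 54.8 | 
245 244 -57.8 -18.1 56.9 | 245 262 -49.9 -17.8 57.5 | 
248 244 -57.7 -17.9 59.9 | 248 262 -49.9 -17.6 60.6 | 
251 244 -57.6 -17.9 62.7 | 251 262 -50.0 -18.1 62.2 | 
254 244 -57.5 -18.1 64.8 | 254 262 -50.0 -18.1 64.9 | 
257 244 -57.5 -17.9 67.5 | 257 262 -50.1 -17.8 67.8 | 
260 244 -57.3 -17.0 71.5 | 260 262 -50.2 -17.7 70.4 |
```

View pics/s5.png

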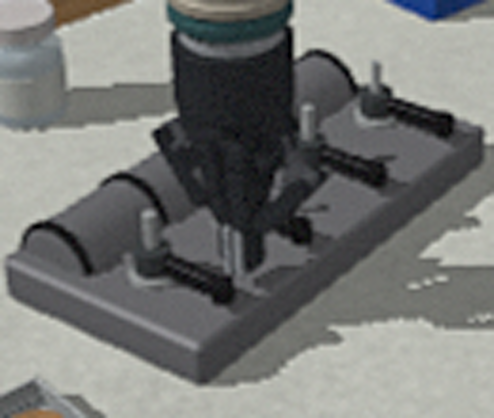

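View pics/wrist5.png

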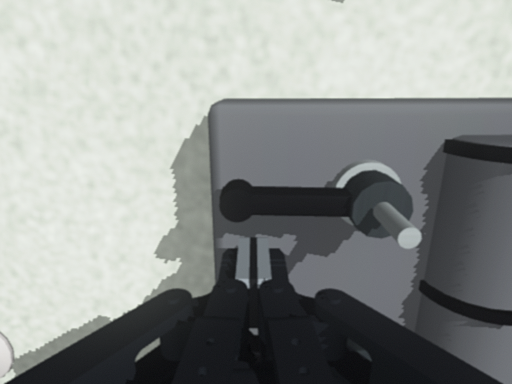

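play_rows --pt "2 0 2" --pt "5 0 3" --pt "8 0 4" --pt "10 0 4" --pt "10 0 4" --turn '[0,0,0,0,0]' --fingers '[0,0,0,0,0]'

```text
clock: 9.3
eef_pos: [495.6, 136.1, 10.1]
tool_rot: [-3.14, -0.001, 1.773]
force: [-0.4, 1.1, -0.3]
width: -0.1
```

```bash
python3 - <<'E'
from h import *
c=snap('wrist','6')
N=np.array([544.7,166.2]);an=np.radians(11.9)
X=cloud(c);d=X[:,:,:2]-N; x=d@[np.cos(an),np.sin(an)]; y=d@[-np.sin(an),np.cos(an)]
for v,u in((240,244),(240,262),(235,262),(300,300),(290,320),(300,330),(320,350),(340,380),(360,420),(383,470)): print(v,u,x[v,u].round(1),y[v,u].round(1),X[v,u,2].round(1))
E
```

```text
240 244 -57.5 -3.2 57.1
240 262 -49.9 -3.4 56.8
235 262 -49.9 -1.0 56.9
300 300 -37.3 -11.8 86.1
290 320 -30.9 -6.5 87.8
300 330 -29.0 -5.7 94.3
320 350 -24.6 -7.0 102.1
340 380 -18.8 -6.6 110.5
360 420 -11.1 -6.6 117.4
383 470 -2.1 -7.3 123.6
```

View pics/wrist6.png

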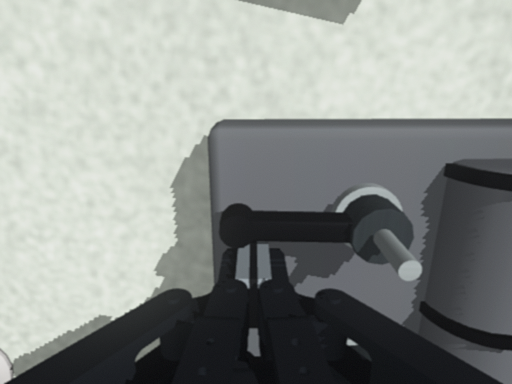

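play_rows --pt "0.5 0 0" --pt "1 0 0" --pt "1.5 0 0" --pt "1.5 0 0" --turn '[0,0,0,0]' --fingers '[0,0,0,0]'

```text
clock: 9.85
eef_pos: [495.4, 137.4, 10.2]
tool_rot: [-3.14, -0.001, 1.773]
force: [0.5, 0.6, -0.2]
width: 0.2
```

play_rows --pt "0.5 0 0" --pt "1 0 0" --pt "1 0 0" --turn '[0,0,0]' --fingers '[0,0,0]'

```text
clock: 10.22
eef_pos: [495.2, 138.4, 10.2]
tool_rot: [-3.14, -0.001, 1.773]
force: [0.3, 0.3, 0.5]
width: 0.3
```

play_rows --pt "0.5 0 0" --pt "1 0 0" --pt "1 0 0" --turn '[0,0,0]' --fingers '[0,0,0]'

```text
clock: 10.6
eef_pos: [495.0, 139.2, 10.2]
tool_rot: [-3.14, -0.0, 1.773]
force: [-0.3, -0.6, -0.1]
width: -0.0
```

play_rows --pt "0.5 0 0" --pt "0.8 0 0" --pt "0.8 0 0" --turn '[0,0,0]' --fingers '[0,0,0]'

```text
clock: 10.98
eef_pos: [494.9, 139.5, 10.1]
tool_rot: [-3.139, 0.0, 1.772]
force: [0.7, -2.0, 0.3]
width: 0.1
```

play_rows --pt "0.5 0 0" --pt "1 0 0" --pt "1 0 0" --turn '[0,0,0]' --fingers '[0,0,0]'

```text
clock: 11.35
eef_pos: [494.8, 139.8, 10.2]
tool_rot: [-3.139, 0.001, 1.772]
force: [0.9, -4.2, -0.6]
width: 0.2
```

play_rows --pt "0.6 0 0" --pt "1.2 0 0" --pt "1.2 0 0" --turn '[0,0,0]' --fingers '[0,0,0]'

```text
clock: 11.72
eef_pos: [494.7, 140.0, 10.1]
tool_rot: [-3.139, 0.002, 1.771]
force: [0.9, -4.6, 0.6]
width: 0.2
```

play_rows --pt "0.8 0 0" --pt "1.6 0 0" --pt "1.8 0 0" --turn '[0,0,0]' --fingers '[0,0,0]'

```text
clock: 12.1
eef_pos: [494.6, 140.3, 10.2]
tool_rot: [-3.139, 0.004, 1.77]
force: [1.8, -8.5, 1.1]
width: -0.1
```

play_rows --pt "-12 0 0" --pt "-25 0 0" --pt "-38 0 0" --pt "-45 0 0" --pt "-45 0 0" --turn '[0,0,0,0,0]' --fingers '[0,0,0,0,0]'

```text
clock: 12.72
eef_pos: [503.6, 95.5, 10.3]
tool_rot: [-3.139, 0.004, 1.768]
force: [1.0, 0.4, 0.1]
width: 0.0
```

play_rows --pt "-0.7 0 0" --pt "-1.5 0 0" --pt "-1.5 0 0" --turn '[0,0,0]' --fingers '[0,0,0]'

```text
clock: 13.1
eef_pos: [503.9, 94.3, 10.3]
tool_rot: [-3.139, 0.003, 1.769]
force: [0.2, 0.5, 0.4]
width: 0.2
```

play_rows --pt "-0.7 0 0" --pt "-1.5 0 0" --pt "-1.5 0 0" --turn '[0,0,0]' --fingers '[0,0,0]'

```text
clock: 13.48
eef_pos: [504.2, 92.7, 10.3]
tool_rot: [-3.139, 0.003, 1.769]
force: [-0.6, 0.2, 0.8]
width: -0.1
```

play_rows --pt "-0.7 0 0" --pt "-1.5 0 0" --pt "-1.5 0 0" --turn '[0,0,0]' --fingers '[0,0,0]'

```text
clock: 13.85
eef_pos: [504.5, 91.1, 10.3]
tool_rot: [-3.139, 0.004, 1.768]
force: [-0.8, 0.2, 0.7]
width: -0.1
```

play_rows --pt "-0.5 0 0" --pt "-1 0 0" --pt "-1 0 0" --turn '[0,0,0]' --fingers '[0,0,0]'

```text
clock: 14.22
eef_pos: [504.7, 90.1, 10.3]
tool_rot: [-3.139, 0.004, 1.768]
force: [0.7, 0.3, -1.0]
width: -0.2
```

play_rows --pt "-0.5 0 0" --pt "-1 0 0" --pt "-1 0 0" --turn '[0,0,0]' --fingers '[0,0,0]'

```text
clock: 14.6
eef_pos: [504.9, 89.1, 10.3]
tool_rot: [-3.139, 0.003, 1.768]
force: [-0.0, -0.7, -0.8]
width: -0.1
```

play_rows --pt "-0.5 0 0" --pt "-1 0 0" --pt "-1 0 0" --turn '[0,0,0]' --fingers '[0,0,0]'

```text
clock: 14.98
eef_pos: [505.0, 88.6, 10.3]
tool_rot: [-3.139, 0.003, 1.769]
force: [-0.7, 1.2, -0.3]
width: -0.4
```

play_rows --pt "-0.5 0 0" --pt "-1 0 0" --pt "-1 0 0" --turn '[0,0,0]' --fingers '[0,0,0]'

```text
clock: 15.35
eef_pos: [505.0, 88.1, 10.3]
tool_rot: [-3.139, 0.002, 1.769]
force: [-1.3, 3.5, 0.6]
width: -0.3
```

play_rows --pt "-0.7 0 0" --pt "-1.3 0 0" --pt "-1.3 0 0" --turn '[0,0,0]' --fingers '[0,0,0]'

```text
clock: 15.72
eef_pos: [505.0, 87.7, 10.3]
tool_rot: [-3.139, 0.002, 1.77]
force: [-1.1, 5.6, 0.9]
width: 0.1
```

play_rows --pt "-0.7 0 0" --pt "-1.5 0 0" --pt "-1.5 0 0" --turn '[0,0,0]' --fingers '[0,0,0]'

```text
clock: 16.1
eef_pos: [505.0, 87.5, 10.3]
tool_rot: [-3.139, 0.0, 1.771]
force: [-0.8, 5.4, 1.2]
width: 0.0
```

play_rows --pt "-0.8 0 0" --pt "-1.6 0 0" --pt "-1.8 0 0" --turn '[0,0,0]' --fingers '[0,0,0]'

```text
clock: 16.48
eef_pos: [505.0, 87.3, 10.3]
tool_rot: [-3.139, -0.002, 1.772]
force: [-2.5, 6.8, 1.1]
width: -0.1
```

play_rows --pt "4 0 0" --pt "6 0 -15" --pt "4 0 -40" --pt "-30 0 -50" --pt "-75 0 -50" --turn '[0,0,0,0,0]' --fingers '[0,0,0,0,0]'

```text
clock: 17.1
eef_pos: [521.7, 13.1, 62.3]
tool_rot: [3.141, -0.0, 1.774]
force: [-0.2, -1.3, 0.0]
width: 0.3
```

play_rows --pt "-40 0 0" --pt "-60 0 0" --pt "-60 0 15" --pt "-60 0 20" --pt "-60 0 20" --turn '[0,0,0,0,0]' --fingers '[0,0,0,0,0]'

```text
clock: 17.73
eef_pos: [532.9, -44.0, 41.6]
tool_rot: [-3.14, -0.002, 1.776]
force: [-0.8, -0.4, 1.2]
width: 0.1
```

```bash
cat >> h.py <<'E'
NC={1:(597.3,-83.4),2:(579.8,-.2),3:(562.2,83.),4:(544.7,166.2)}
AN=np.radians(11.9)
def loc(p,i):
    d=np.asarray(p)[...,:2]-NC[i]; return d@[np.cos(AN),np.sin(AN)], d@[-np.sin(AN),np.cos(AN)]
E
python3 - <<'E'
from h import *
from cell import ctrl
s=ctrl.read_state()['eef_pos'];print(s)
for i in(1,2): print(i,loc(s,i))
snap('wrist','7')
E
```

```text
[532.92153307 -44.01608397  41.55064484]
1 (np.float64(-54.873780015173075), np.float64(51.81262503548239))
2 (np.float64(-54.90606100089154), np.float64(-33.2078957694266))
```

View pics/wrist7.png

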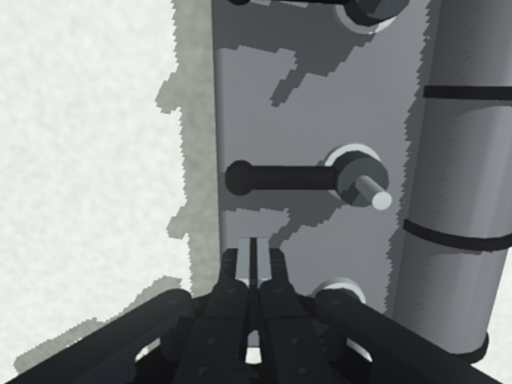

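play_rows --pt "0 0 15" --pt "0 0 27" --pt "4 0 31" --pt "9 0 31" --pt "13 0 31" --turn '[0,0,0,0,0]' --fingers '[0,0,0,0,0]'

```text
clock: 18.4
eef_pos: [530.8, -30.8, 11.1]
tool_rot: [-3.141, -0.001, 1.776]
force: [0.0, 0.2, -0.5]
width: 0.3
```

play_rows --pt "0.7 0 0" --pt "1.2 0 0" --pt "1.2 0 0" --turn '[0,0,0]' --fingers '[0,0,0]'

```text
clock: 18.77
eef_pos: [530.6, -29.8, 11.3]
tool_rot: [3.141, -0.001, 1.776]
force: [0.3, 0.6, 1.1]
width: -0.4
```

play_rows --pt "0.7 0 0" --pt "1.2 0 0" --pt "1.2 0 0" --turn '[0,0,0]' --fingers '[0,0,0]'

```text
clock: 19.15
eef_pos: [530.4, -28.6, 11.3]
tool_rot: [3.141, -0.001, 1.776]
force: [-0.6, 0.1, 0.7]
width: 0.1
```

play_rows --pt "0.5 0 0" --pt "1 0 0" --pt "1 0 0" --turn '[0,0,0]' --fingers '[0,0,0]'

```text
clock: 19.52
eef_pos: [530.2, -28.1, 11.3]
tool_rot: [3.141, -0.001, 1.776]
force: [-0.2, -1.1, -0.1]
width: 0.0
```

play_rows --pt "0.5 0 0" --pt "1 0 0" --pt "1 0 0" --turn '[0,0,0]' --fingers '[0,0,0]'

```text
clock: 19.9
eef_pos: [530.2, -27.7, 11.3]
tool_rot: [3.141, -0.0, 1.775]
force: [1.0, -3.7, -0.3]
width: -0.0
```

play_rows --pt "0.7 0 0" --pt "1.4 0 0" --pt "1.5 0 0" --turn '[0,0,0]' --fingers '[0,0,0]'

```text
clock: 20.27
eef_pos: [529.9, -26.6, 11.3]
tool_rot: [3.141, 0.0, 1.775]
force: [0.3, -3.8, -0.1]
width: 0.2
```

play_rows --pt "0.8 0 0" --pt "1.5 0 0" --pt "1.7 0 0" --turn '[0,0,0]' --fingers '[0,0,0]'

```text
clock: 20.65
eef_pos: [529.4, -24.9, 11.3]
tool_rot: [-3.142, 0.0, 1.775]
force: [0.3, -4.9, -0.3]
width: -0.1
```

play_rows --pt "2 0.3 0" --pt "4 0.7 0" --pt "6 1 0" --pt "8 1.5 0" --pt "10 2 0" --turn '[0,0,0,0,0]' --fingers '[0,0,0,0,0]'

```text
clock: 21.28
eef_pos: [528.1, -14.6, 11.2]
tool_rot: [-3.139, 0.0, 1.775]
force: [-1.7, -5.1, 1.1]
width: -0.2
```

play_rows --pt "2 0.5 0" --pt "4 1 0" --pt "6 1.5 0" --pt "8 2 0" --pt "10 3 0" --turn '[0,0,0,0,0]' --fingers '[0,0,0,0,0]'

```text
clock: 21.9
eef_pos: [528.9, -4.1, 11.1]
tool_rot: [-3.139, 0.0, 1.775]
force: [-0.7, -4.8, 1.5]
width: 0.1
```

play_rows --pt "2 0.5 0" --pt "4 1 0" --pt "4 1 0" --turn '[0,0,0]' --fingers '[0,0,0]'

```text
clock: 22.28
eef_pos: [529.6, -0.1, 11.2]
tool_rot: [-3.14, 0.0, 1.775]
force: [0.6, -5.1, -0.2]
width: 0.1
```

```bash
python3 - <<'E'
from h import *
from cell import ctrl
s=ctrl.read_state()['eef_pos'];print(s,loc(s,2))
snap('wrist','8')
E
```

```text
[ 5.29630159e+02 -7.09052140e-02  1.11652660e+01] (np.float64(-49.065019955627605), np.float64(10.471551527281818))
```

View pics/wrist8.png

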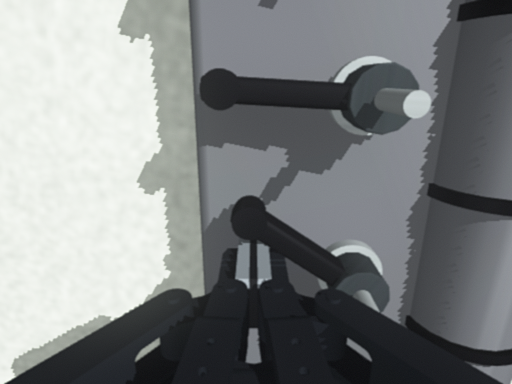

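play_rows --pt "-6 0 0" --pt "-8 0 -20" --pt "-6 0 -60" --pt "10 0 -95" --pt "50 -1 -100" --turn '[0,0,0,0,0]' --fingers '[0,0,0,0.3,0.7]'

```text
clock: 22.95
eef_pos: [521.3, 49.2, 113.7]
tool_rot: [3.137, 0.0, 1.772]
force: [-0.3, 0.5, -0.2]
width: 35.7
```

play_rows --pt "50 -1 0" --pt "110 -2 0" --pt "165 -3 0" --pt "180 -4 0" --pt "180 -4 0" --turn '[0,0,0,0,0]' --fingers '[0.7,0.7,0.7,0.7,0.7]'

```text
clock: 23.58
eef_pos: [480.6, 226.3, 113.5]
tool_rot: [3.137, -0.001, 1.776]
force: [0.0, -1.4, -0.4]
width: 59.7
```

```bash
python3 - <<'E'
from h import *
from cell import ctrl
s=ctrl.read_state();print(s['eef_pos'],s['tool_rot'],s['width'])
snap('wrist','9')
E
```

```text
[480.60562691 226.33289188 113.49661791] [ 3.13719267e+00 -7.22725350e-04  1.77557661e+00] 59.65359996549299
```

View pics/wrist9.png

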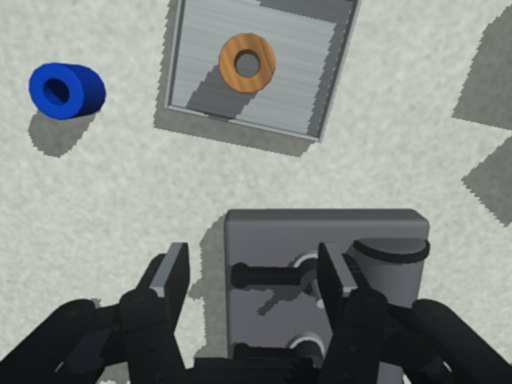

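```bash
cat > cork.py <<'E'
from h import *
def cork(c,zlo=38,zhi=48):
    im=c['im'].astype(int); m=((im[:,:,2]-im[:,:,0]>50)&(im[:,:,0]<130))
    X=cloud(c); m&=(X[:,:,2]>zlo)&(X[:,:,2]<zhi)
    n,lab,st,_=cv2.connectedComponentsWithStats(m.astype(np.uint8)); i=1+np.argmax(st[1:,4]); q=X[lab==i]
    return st[i],q.mean(0),cv2.minEnclosingCircle(q[:,:2].astype(np.float32))
E
python3 - <<'E'
from cork import *
c=load('pics/wrist9.npz');print(cork(c))
im=c['im'].astype(int); m=((im[:,:,2]-im[:,:,0]>50)&(im[:,:,0]<130)).astype(np.uint8)
k,_=cv2.findContours(m,cv2.RETR_EXTERNAL,cv2.CHAIN_APPROX_NONE); k=max(k,key=cv2.contourArea); print(cv2.fitEllipse(k))
print('hole center guess',plane(c,[(247,65)],43))
X=cloud(c)
for v in range(240,262,3): print(v,X[v,180].round(1),X[v,330].round(1))
t=np.array([458.3,315.])-[480.6,226.3]; y=1.7756
print('tool dx,dy',t@[np.cos(y),np.sin(y)],t@[np.sin(y),-np.cos(y)])
E
```

```text
(array([ 219,   34,   56,   59, 2013], dtype=int32), array([457.98998296, 315.27677622,  42.77844202]), ((458.216064453125, 315.095703125), 19.51129150390625))
((246.447021484375, 62.70883560180664), (55.1983528137207, 58.54423904418945), 0.8241584897041321)
hole center guess [[458.69116811 314.02118105  43.        ]]
240 [426.  148.3  -0.6] [553.9 193.5  35.9]
243 [446.7 231.3 154.8] [511.6 245.1 155.6]
246 [447.3 231.7 158. ] [511.2 244.8 157.9]
249 [447.6 230.8 158.9] [510.4 244.8 160.9]
252 [448.4 231.9 163.3] [509.8 244.7 163.6]
255 [448.8 231.6 165.2] [509.4 244.4 165.8]
258 [449.1 231.  166.5] [509.  244.2 168. ]
261 [449.3 229.5 166.3] [508.6 243.9 169.9]
tool dx,dy 91.3815137734793 -3.794593583957667
```

play_rows --pt "45 -2 0" --pt "85 -3.5 20" --pt "91.5 -3.8 50" --pt "91.5 -3.8 58" --pt "91.5 -3.8 58" --turn '[0,0,0,0,0]' --fingers '[0.7,0.7,0.7,0.7,0.7]'

```text
clock: 24.25
eef_pos: [460.3, 310.7, 55.2]
tool_rot: [3.138, 0.002, 1.769]
force: [-0.0, -0.5, -0.2]
width: 59.7
```

```bash
python3 - <<'E'
from cork import *
from cell import ctrl
s=ctrl.read_state();p=s['eef_pos'];print(p,s['tool_rot'],s['width'])
c=snap('wrist','10');
t=np.array([458.2,315.1])-p[:2]; y=s['tool_rot'][2]
print('tool dx,dy',t@[np.cos(y),np.sin(y)],t@[np.sin(y),-np.cos(y)])
X=cloud(c)
for v in range(200,262,6): print(v,X[v,180].round(1),X[v,330].round(1))
E
```

```text
[460.26846433 310.65928442  55.2325578 ] [3.13813382e+00 2.17180299e-03 1.76932621e+00] 59.734852584663784
tool dx,dy 4.761448922165354 -1.1519998951468484
200 [409.2 297.8   2. ] [515.7 319.6   3.1]
206 [410.  293.7   3.2] [517.2 314.9   2.4]
212 [410.6 289.1   3.4] [518.6 310.2   2.1]
218 [411.2 284.4   3.4] [519.7 305.8   2.7]
224 [411.8 279.3   2.9] [520.9 301.1   2.8]
230 [412.5 274.8   3.6] [522.3 296.4   2.7]
236 [414.1 273.6  10.4] [523.5 291.7   2.9]
242 [426.  315.3  94.4] [491.7 329.3  96. ]
248 [427.5 317.1 102.7] [490.6 328.9 101.2]
254 [428.3 316.3 106.2] [489.4 328.8 106.6]
260 [428.9 314.5 107.7] [487.9 329.2 112.7]
```

View pics/wrist10.png

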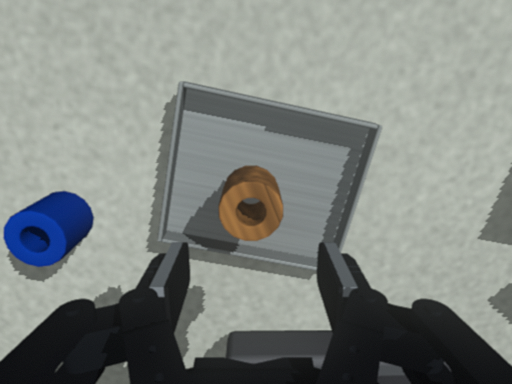

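play_rows --pt "4.8 -1.2 5" --pt "4.8 -1.2 35" --pt "4.8 -1.2 60" --pt "4.8 -1.2 75" --pt "4.8 -1.2 75" --turn '[0,0,0,0,0]' --fingers '[0.7,0.7,0.7,0.7,0.7]'

```text
clock: 24.92
eef_pos: [458.6, 315.3, -19.6]
tool_rot: [3.138, 0.002, 1.769]
force: [-0.6, 0.7, -0.9]
width: 59.5
```

```bash
python3 - <<'E'
from cork import *
from cell import ctrl
s=ctrl.read_state();p=s['eef_pos'];print(p,s['tool_rot'],s['width'],s['force'])
c=snap('wrist','11');b=snap('side','11')
t=np.array([458.2,315.1])-p[:2]; y=s['tool_rot'][2]
print('tool dx,dy',t@[np.cos(y),np.sin(y)],t@[np.sin(y),-np.cos(y)])
X=cloud(c)
for v in range(236,254,3): print(v,X[v,180].round(1),X[v,330].round(1))
cv2.imwrite('pics/s11.png',cv2.resize(b['im'][200:330,90:260],None,fx=4,fy=4,interpolation=cv2.INTER_CUBIC))
E
```

```text
[458.61761956 315.31906939 -19.63074701] [3.13791998e+00 1.95789543e-03 1.76928191e+00] 59.523385665378065 [-0.55345384  0.70980771 -0.89387014]
tool dx,dy -0.13241998700932547 -0.452617326220786
236 [421.7 314.1   2.9] [495.9 328.6   2.3]
239 [421.8 312.1   2.3] [496.2 327.2   2.7]
242 [424.4 320.2  19.9] [490.4 333.5  20.2]
245 [425.  320.3  22.8] [489.5 333.7  23.6]
248 [425.6 320.6  25.9] [489.2 333.2  25.7]
251 [426.2 321.1  29.2] [488.2 333.7  29.5]
```

View pics/wrist11.png

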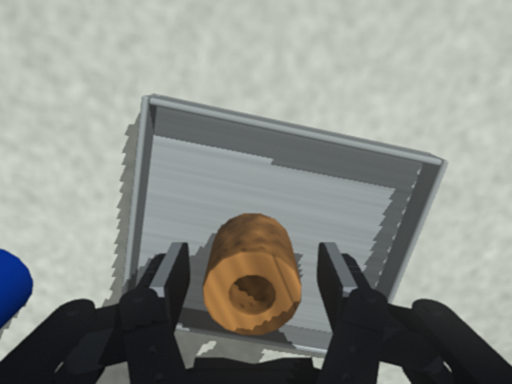

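View pics/s11.png

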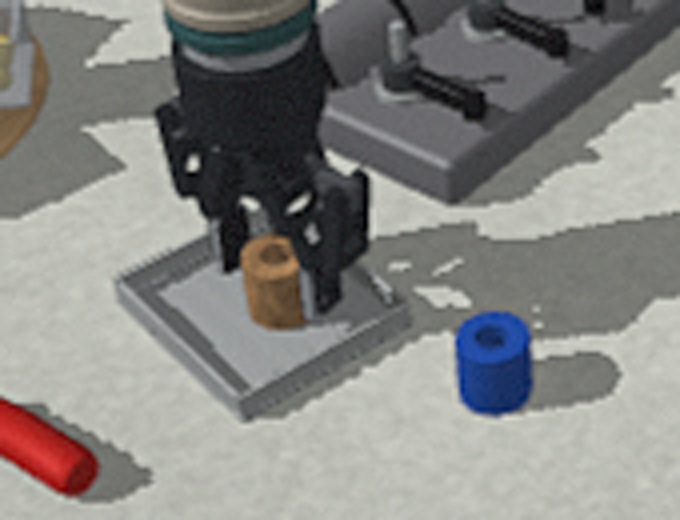

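play_rows --pt "0 0 2" --pt "0 0 4" --pt "0 0 4" --pt "0 0 4" --pt "0 0 4" --turn '[0,0,0,0,0]' --fingers '[0.7,0.7,0.4,0.3,0.3]'

```text
clock: 25.65
eef_pos: [459.7, 316.2, -22.0]
tool_rot: [3.135, 0.001, 1.769]
force: [0.6, 0.3, 6.3]
width: 38.3
```

play_rows --pt "0 0 0" --pt "0 0 0" --pt "0 0 0" --pt "0 0 0" --turn '[0,0,0,0]' --fingers '[0.3,0.3,0.3,0.3]'

```text
clock: 26.15
eef_pos: [459.7, 316.2, -22.0]
tool_rot: [3.135, 0.001, 1.769]
force: [-0.6, 0.1, 3.5]
width: 38.1
```

play_rows --pt "0 0 -5" --pt "0 0 -20" --pt "0 0 -60" --pt "0 0 -110" --pt "0 0 -140" --turn '[0,0,0,0,0]' --fingers '[0.3,0.3,0.3,0.3,0.3]'

```text
clock: 26.78
eef_pos: [459.7, 316.7, 121.3]
tool_rot: [3.132, -0.001, 1.769]
force: [0.7, -0.5, -0.2]
width: 38.8
```

```bash
python3 - <<'E'
from cork import *
from cell import ctrl
s=ctrl.read_state();p=s['eef_pos'];print(p,s['tool_rot'],s['width'],s['force'])
c=snap('wrist','12');b=snap('side','12')
print(cork(c,100,200))
cv2.imwrite('pics/s12.png',cv2.resize(b['im'][130:330,90:260],None,fx=3,fy=3,interpolation=cv2.INTER_CUBIC))
E
```

```text
[459.69475553 316.70109957 121.33477659] [ 3.13193187e+00 -9.25812842e-04  1.76924955e+00] 38.794386320005366 [ 0.7382635  -0.52196043 -0.15807252]
(array([ 204,  219,   94,  120, 5606], dtype=int32), array([457.11851109, 322.70037387, 181.59510709]), ((459.1649475097656, 316.4712219238281), 19.91534996032715))
```

View pics/wrist12.png

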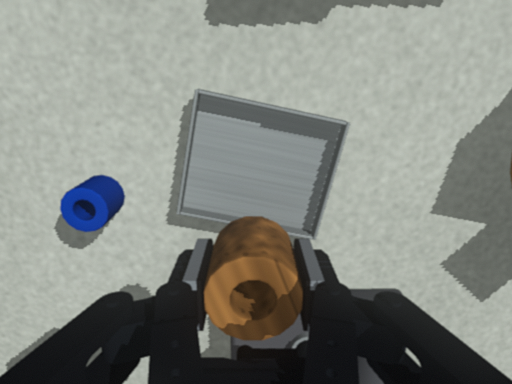

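View pics/s12.png

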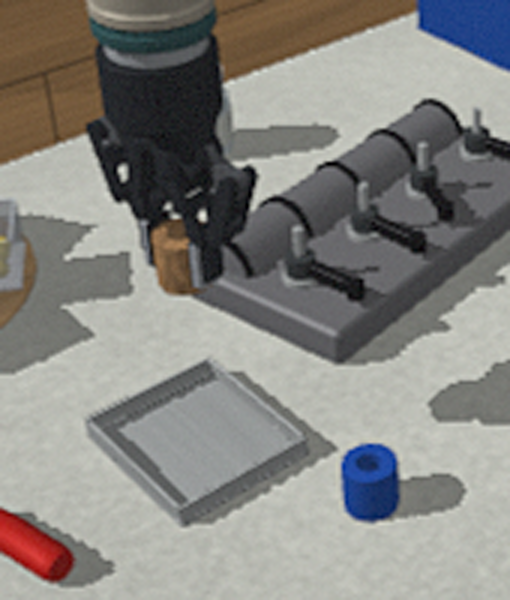

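play_rows --pt "-40 10 0" --pt "-95 20 0" --pt "-150 30 0" --pt "-205 45 0" --pt "-260 55 0" --turn '[0,0,0,0,0]' --fingers '[0.3,0.3,0.3,0.3,0.3]'

```text
clock: 27.5
eef_pos: [566.6, 71.9, 122.1]
tool_rot: [3.128, -0.003, 1.769]
force: [0.4, -0.1, 0.1]
width: 38.0
```

play_rows --pt "-60 0 0" --pt "-115 0 0" --pt "-135 0 0" --pt "-135 0 0" --pt "-135 0 0" --turn '[0,0,0,0,0]' --fingers '[0.3,0.3,0.3,0.3,0.3]'

```text
clock: 28.12
eef_pos: [592.8, -57.4, 121.5]
tool_rot: [3.129, -0.005, 1.772]
force: [-0.8, 1.1, -0.4]
width: 38.2
```

```bash
python3 - <<'E'
from cork import *
from cell import ctrl
s=ctrl.read_state();p=s['eef_pos'];print(p,s['tool_rot'],s['width'],s['force'])
c=snap('wrist','13')
X=cloud(c); mm=(abs(X[:,:,2]-60)<2)
n_,lab,st,_=cv2.connectedComponentsWithStats(mm.astype(np.uint8))
for i in range(1,n_):
    if st[i,4]>100:
        q=X[lab==i]; print(st[i],q.mean(0).round(1),(q.min(0)+q.max(0))[:2]/2,(q.max(0)-q.min(0)).round(1),cv2.minEnclosingCircle(q[:,:2].astype(np.float32)))
mm=(abs(X[:,:,2]-84)<4)
n_,lab,st,_=cv2.connectedComponentsWithStats(mm.astype(np.uint8))
for i in range(1,n_):
    if 10<st[i,4]<1000:
        q=X[lab==i]; print('stud',st[i],q.mean(0).round(1))
E
```

```text
[592.81160458 -57.42876581 121.49144394] [ 3.12875766 -0.00500525  1.77227102] 38.163746176965084 [-0.80208423  1.12498788 -0.44100661]
[ 312    0   63  257 6621] [644.9   3.3  59.3] [649.88335542  -5.65769663] [ 63.7 178.2   4. ] ((649.7610473632812, -6.488441467285156), 91.24254608154297)
[230  96  37  37 899] [ 5.787e+02 -5.000e-01  5.990e+01] [578.88428461  -0.98620631] [25.  25.3  3.7] ((578.756103515625, -1.1803299188613892), 12.869630813598633)
[235 210  26  10 108] [592.7 -74.4  59.6] [593.46081228 -75.81779404] [18.3  9.3  2.9] ((593.5152587890625, -77.05989074707031), 9.734370231628418)
stud [242 111  13  14 141] [578.8  -0.9  84.7]
```

View pics/wrist13.png

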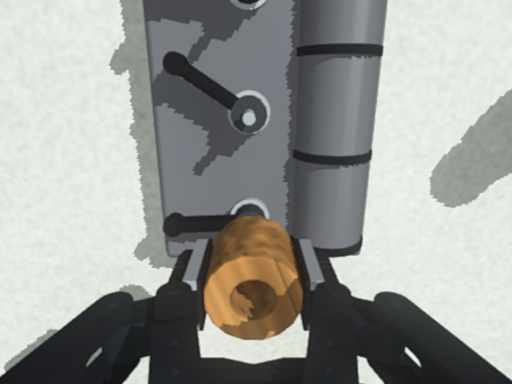

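play_rows --pt "30 -1.2 0" --pt "55 -2.4 0" --pt "58.2 -2.4 10" --pt "58.2 -2.4 10" --pt "58.2 -2.4 10" --turn '[0,0,0,0,0]' --fingers '[0.3,0.3,0.3,0.3,0.3]'

```text
clock: 28.8
eef_pos: [579.1, -1.8, 111.6]
tool_rot: [3.129, -0.004, 1.772]
force: [0.6, 0.5, -0.5]
width: 38.1
```

```bash
python3 - <<'E'
from cork import *
from cell import ctrl
s=ctrl.read_state();p=s['eef_pos'];print(p,s['tool_rot'],s['width'],s['force'])
t=np.array([578.8,-.9])-p[:2]; y=s['tool_rot'][2]
print('tool dx,dy',t@[np.cos(y),np.sin(y)],t@[np.sin(y),-np.cos(y)])
for n in('side','scene'):
    b=snap(n,'14'); c0=proj(b,[578.8,-.9,85])[0].astype(int); print(c0)
    v0=max(c0[1]-60,0);u0=c0[0]-60
    cv2.imwrite(f'pics/{n}14z.png',cv2.resize(b['im'][v0:v0+120,u0:u0+120],(500,500),interpolation=cv2.INTER_CUBIC))
E
```

```text
[579.10668631  -1.76401885 111.63145767] [ 3.12896265 -0.0039904   1.7718778 ] 38.07046371294126 [ 0.57820953  0.54859182 -0.47255797]
tool dx,dy 0.9078640536711986 -0.12793720408109324
[230 177]
[291 192]
```

View pics/side14z.png

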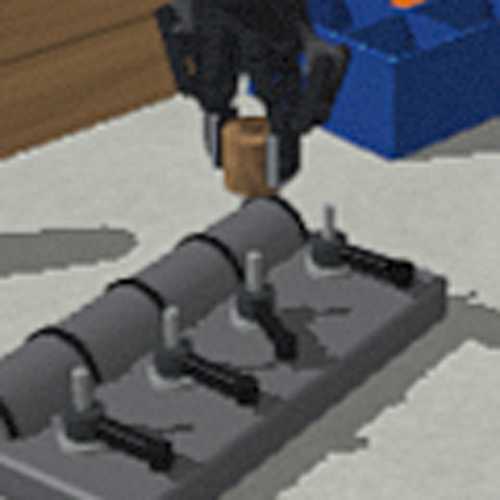

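View pics/scene14z.png

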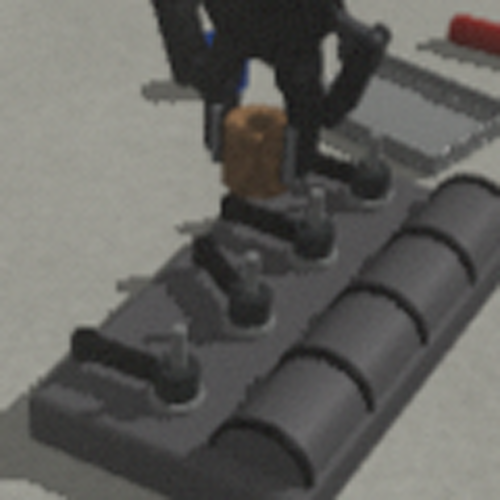

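play_rows --pt "0.8 0 15" --pt "0.8 0 30" --pt "0.8 0 42" --pt "0.8 0 55" --pt "0.8 0 58" --turn '[0,0,0,0,0]' --fingers '[0.3,0.3,0.3,0.3,0.3]'

```text
clock: 29.52
eef_pos: [579.0, -0.5, 52.5]
tool_rot: [3.13, -0.005, 1.772]
force: [-0.2, 0.4, 0.0]
width: 38.3
```

```bash
python3 - <<'E'
from cork import *
from cell import ctrl
s=ctrl.read_state();p=s['eef_pos'];print(p,s['tool_rot'],s['width'],s['force'])
for n in('side','scene'):
    b=snap(n,'15'); c0=proj(b,[578.8,-.9,85])[0].astype(int)
    v0=max(c0[1]-60,0);u0=c0[0]-60
    cv2.imwrite(f'pics/{n}15z.png',cv2.resize(b['im'][v0:v0+120,u0:u0+120],(500,500),interpolation=cv2.INTER_CUBIC))
E
```

```text
[ 5.79002877e+02 -5.36063738e-01  5.25448997e+01] [ 3.13044661 -0.00458797  1.77162874] 38.33760607272764 [-0.23915881  0.38800867  0.00153941]
```

View pics/side15z.png

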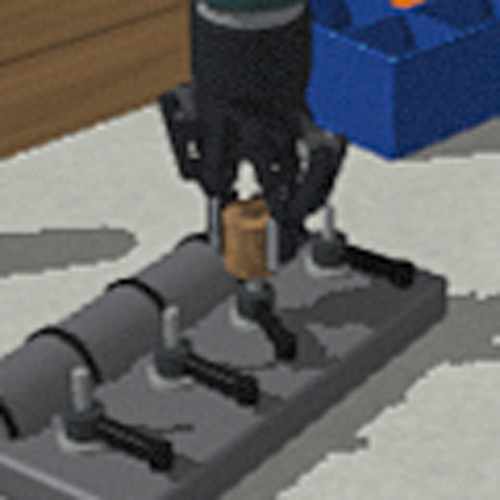

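View pics/scene15z.png

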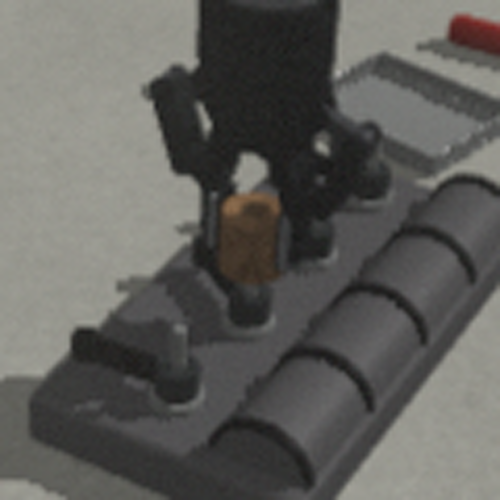

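play_rows --pt "0 0 5" --pt "0 0 10" --pt "0 0 14" --pt "0 0 15" --pt "0 0 15" --turn '[0,0,0,0,0]' --fingers '[0.3,0.3,0.3,0.3,0.3]'

```text
clock: 30.25
eef_pos: [579.8, -0.5, 38.3]
tool_rot: [3.129, -0.004, 1.772]
force: [0.4, -0.7, -0.9]
width: 38.3
```

play_rows --pt "0 0 0.7" --pt "0 0 1.4" --pt "0 0 1.4" --turn '[0,0,0]' --fingers '[0.3,0.3,0.3]'

```text
clock: 30.62
eef_pos: [579.8, -0.5, 37.0]
tool_rot: [3.129, -0.004, 1.772]
force: [-0.3, -0.5, -0.3]
width: 38.3
```

play_rows --pt "0 0 0.7" --pt "0 0 1.4" --pt "0 0 1.4" --turn '[0,0,0]' --fingers '[0.3,0.3,0.3]'

```text
clock: 31.0
eef_pos: [579.7, -0.4, 35.5]
tool_rot: [3.129, -0.004, 1.772]
force: [-0.4, 0.2, 0.5]
width: 37.9
```

play_rows --pt "0 0 0.6" --pt "0 0 1" --pt "0 0 1" --turn '[0,0,0]' --fingers '[0.3,0.3,0.3]'

```text
clock: 31.38
eef_pos: [579.8, -0.5, 35.0]
tool_rot: [3.129, -0.004, 1.772]
force: [-1.8, -0.4, 4.3]
width: 37.8
```

play_rows --pt "0 0 0.5" --pt "0 0 1" --pt "0 0 1" --turn '[0,0,0]' --fingers '[0.3,0.3,0.3]'

```text
clock: 31.75
eef_pos: [579.9, -0.5, 34.9]
tool_rot: [3.129, -0.004, 1.772]
force: [-1.7, -0.7, 8.1]
width: 38.0
```

play_rows --pt "0 0 -0.5" --pt "0 0 -0.5" --pt "0 0 -0.5" --pt "0 0 -0.5" --pt "0 0 -0.5" --turn '[0,0,0,0,0]' --fingers '[0.5,0.6,0.65,0.65,0.65]'

```text
clock: 32.38
eef_pos: [579.8, -0.5, 35.3]
tool_rot: [3.129, -0.004, 1.771]
force: [0.3, 0.4, 0.4]
width: 55.7
```

play_rows --pt "0 0 -5" --pt "0 0 -20" --pt "0 0 -50" --pt "0 0 -100" --pt "0 0 -120" --turn '[0,0,0,0,0]' --fingers '[0.65,0.65,0.65,0.65,0.65]'

```text
clock: 33.0
eef_pos: [580.3, -1.2, 159.5]
tool_rot: [3.123, -0.003, 1.771]
force: [0.1, -0.2, 0.0]
width: 55.2
```

play_rows --pt "-40 0 0" --pt "-80 0 0" --pt "-80 0 0" --pt "-80 0 0" --turn '[0,0,0,0]' --fingers '[0.65,0.65,0.65,0.65]'

```text
clock: 33.5
eef_pos: [596.2, -79.0, 159.9]
tool_rot: [3.123, -0.004, 1.771]
force: [0.2, -0.7, 0.3]
width: 55.8
```

```bash
python3 - <<'E'
from cork import *
from cell import ctrl
s=ctrl.read_state();p=s['eef_pos'];print(p,s['width'],s['force'])
c=snap('wrist','16');print(cork(c,92,108))
b=snap('side','16');cv2.imwrite('pics/s16.png',cv2.resize(b['im'][130:260,140:300],None,fx=4,fy=4,interpolation=cv2.INTER_CUBIC))
E
```

```text
[596.23325264 -79.00730044 159.8937487 ] 55.7573632634378 [ 0.24830764 -0.69447784  0.28028261]
(array([ 221,   52,   58,   60, 2155], dtype=int32), array([579.44002155,  -1.09230794,  99.72849698]), ((579.6888427734375, -1.475811243057251), 19.65497398376465))
```

View pics/wrist16.png

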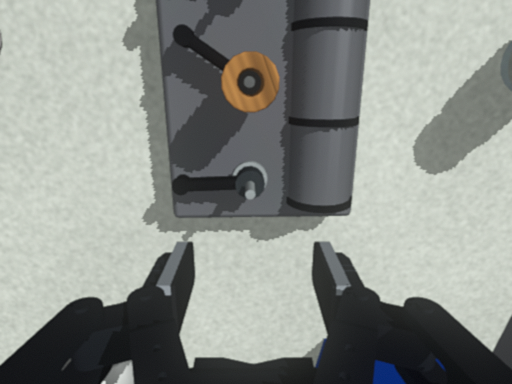

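View pics/s16.png

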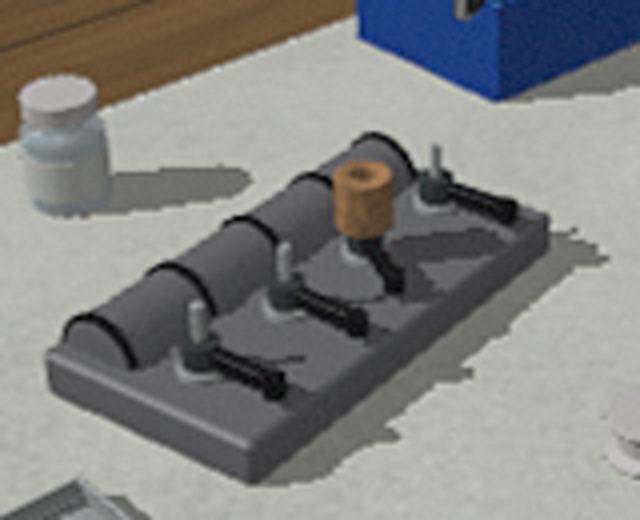

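```bash
python3 -c "
from cell import ctrl
print(ctrl.finish_job())"
```

```text
the job is handed in; nothing more can be done
None
```

Lever nut 2 was the loose one. It is now turned well out of line, with the cork ring flat on its hub, and the job was handed in at about 34 s of the 69 s.

- **Finding it:** Nuts 4 and 3 held at readings of about 8.7 N and 7.2 N. Nut 2 gave at about 4 N, and I turned its lever about 30 to 35 degrees, judged by eye. I did not push nut 1 once nut 2 had given. The highest push reading was about 8.7 N.
- **Placing the cork:** It met the hub at the predicted height, where I pressed to about 8 N before letting go and drawing clear.
- **Last checks:** The camera put the cork's top at 99.7 mm, so its underside is at about 60 mm. Its centre is about 1 mm from the stud, and it looks upright with the stud showing in its hole. The gripper was about 80 mm away and touching nothing. The tight levers look as they were set.
- **What disagreed:** The real fingertips ended about 37 mm short of the stated TCP when shut, in both the wrist and side views. My first approach to lever 4 therefore passed above it without touching, and I used the measured offset from then on.

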